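Load the strainer shaker and hold its lever at the third notch

ROBOT

A 6-joint arm with a two-finger parallel gripper is mounted at the origin on the work surface. World frame = base frame: x ahead of the robot, y to its left, z up, the work surface at z = 0. Lengths are in mm, angles in rad, forces in N, time in s.
With the tool pointing down it reaches from about 400 to 825 mm from the base axis. Payload 7 kg.
Tool frame: the origin (TCP) lies at the very end of the fingers, on their centre line; the grasp point (between the pads) lies 19 mm behind it; z points along the fingers, y is the line along which they close (so a half turn about z gives the same grasp; the last joint's range is limited). The gripper opens to 85 mm and grips with 20 to 120 N. Pads are 22 mm wide; open, the fingers measure 114 mm over their backs; the gripper's body (76 mm by 85 mm) begins 54 mm behind the grasp point. The pads swing forward as they close: fully open they stand 13 mm farther back than shut.
Start: joints at [-1.027, 0.359, 0.012, 0, -1.224, -0.288], TCP at [170.762, -653.02, 204.202] pointing down, gripper open.
Joint ranges: [-3.07, 3.07], [-1.43, 2.12], [-1.02, 1.25], [-3.03, 1.67], [-3.05, -0], [-3.03, 3.03]. Speed limits (rad/s): [2.39, 2.39, 3.01, 3.14, 3.14, 3.14].

INTERFACE

Orientations are given as a rotation vector (axis times angle).
In Python, from station import observe, grab_frame, manip, spotter gives the robot as it stands. The module is installed in compiled form; this text tells all that it offers.
- The arm moves only by the shell command python3 -m inch 'ROWS'. ROWS is JSON, a list of rows, each a list of 7 numbers: the opening in per cent of the stroke, from 0 (shut) to 100 (fully open), then the shift along the tool's x, y, z in mm, then the turn, a rotation vector about the tool's x, y, z in degrees. In form: [[gripper, tx, ty, tz, wx, wy, wz], ...]. A call has 1 to 5 rows; each row shifts and turns the commanded pose from where the row before left it, along the tool's axes as they then stand; what a row does not reach is not made up. A row lasts 1/12 s, in which the tool goes at most 41.7 mm and 7.16 degrees, less where a joint would pass 70% of its speed; a pose out of reach is approached as far as the arm can. A call is refused whole if a number of a shift passes 41.7 or a number of a turn 7.16, either way. A call with a gripper value outside its range is refused whole. The fingers move at their own pace and stop on an object; the grip force is fixed at half the most. Time passes only in rows, so rows that do not move let the fingers close. It gives the time, the measured TCP pose, the force, the opening and the grip force at its end, in the units of the state.
- observe(): the state, without advancing time (a new reading comes with each control period).
- grab_frame(name): name is "side" or "top" or "wrist"; returns a dict with "img" (420x560x3 uint8, red, green, blue), "K" (3x3 intrinsics, pixels), "R" (3x3) and "t" (3): a world point X has camera coordinates R X + t. Camera axes: x right, y down, z forward; pixel columns grow to the right and rows downward; lengths in mm; the calibration is good to about 2 mm. A picture is of the moment at which its call begins. There is no depth.
- manip.finish_job(): hands the job in; it is judged then, once.
Trained networks look in the newest picture that a camera, given by its name, has taken for a name from the list of things; names that differ only in an ending like _2 or _b are one class to them, and where a whole thing is asked for, a point or a joint stands for the part that bears it (a point fixed in the world has none). Each returns a list of dicts, best first, with "p" (0 to 1); they miss things now and then, are a little off and sometimes report something else, mostly with a low value. They report only what shows in the picture. A call takes as long as a camera call.
- spotter.find_in(query, camera): "extent" ([left, top, right, bottom] in pixels, round what is visible of it).
- spotter.masks_of(query, camera): "region" (420x560 bool, what is visible of it) and "extent" ([left, top, right, bottom] in pixels, round what is visible of it).
The state is a dict: "time": time; "qpos": joint angles; "dq": joint speeds; "joint_torque": joint torques, N m; "tcp_pos": TCP position; "ee_rot": TCP orientation; "wrist_force": force on the tool from outside, world axes, zero at the start; "ft_torque": the same for the moment, N m; "opening": finger opening in mm; "grasp_force": force on a finger pad.
Only numpy, scipy, OpenCV 4.12 (cv2) and the standard library are available. Lean on these libraries where they do the work, as an engineer would, in place of code of your own. Each camera call takes 0.05 s, during which the arm holds its last target. There are 200 camera calls.

TASK

In the paint store, load the little shaker: nest the short strainer into the pot that is clamped on it, then the tall strainer into the short one, each seated fully home on its shoulder and upright. Only then push the shaker's sprung lever down past its first two notches to the third, without running it on to the bottom stop, and hold it there against its spring: the program finishes while still holding the lever down at the third notch, hands off the strainers. Leave the other things on the bench where they are.

Things in the scene. Friction and masses are not known exactly. Their poses are not given: they have to be found in the camera images.
- shaker: Bench shaker fixed to the bench, grey housing 200 x 300 mm, top 45 mm above the bench. Origin: centre of its underside, on the bench; at yaw 0 its x points away from the robot and y to the robot's left; z up; yaw varies. The pot stands clamped on its left (+y) half, the lever is on its right (-y) half, 170 mm apart.
- pot_rim (a point): Centre of the mouth of the white plastic pot clamped on the shaker, 133 mm above the bench. Pot: straight round wall, outside 62 mm, inside 56 mm diameter, 80 mm tall, 3 mm wall, empty. Axes as the shaker's.
- short_strainer: Loose white plastic cup, about 60 g, 75 mm tall, upright. Origin: centre of its underside, z up. Foot tapering 38 to 51 mm diameter over 30 mm, flat shoulder at z 30 mm, then straight hollow collar, 62 mm outside, 56 mm inside, to the open rim (z 75 mm). Seated in the pot, the shoulder rests on the pot's rim: origin 30 mm below pot_rim, collar standing 45 mm above it.
- tall_strainer: Same shape and plastic, about 75 g, but 95 mm tall (collar from z 30 mm to 95 mm). Origin: centre of its underside. Seated in the short strainer, its shoulder rests on that one's rim: its origin is then 45 mm above the short one's origin. The two strainers may stand in either place.
- hinge (a point): Middle of the lever's hinge axle on the shaker, 120 mm above the bench; the axle runs along the shaker's y; axes as the shaker's.
- lever_pad (a point): Centre of the top face of the black pad at the lever's free end; pad 40 mm long (along the lever), 44 mm wide, 10 mm thick. It moves with the lever: 130 mm from the hinge along the lever, on the shaker's -x (robot) side, and 7 mm above the lever's centre line; at rest 183 mm above the bench. z is the pad's normal, x points along the lever to the hinge.
- lever (a joint): Lever angle, rad: 0 at rest, sloping up 0.45 rad from hinge to pad; grows as the pad is pushed down. Notches 1, 2, 3 at 0.2, 0.4, 0.6, marked by three dark pegs on the strip beside the bar; at the third (lowest peg) it slopes 0.15 rad down. Bottom stop at 0.80. Push on the pad: 2 to 7 N, rising out of each notch and easing into the next; springs back to 0 when let go.

How it is judged:
By the outcome, as a careful person would: the job done as asked, in the order asked, and still so for the second after the job is handed in, while the arm keeps its last pose, push and grip.
It also fails if it takes over 72 s, if anything falls off the work surface, if the arm or the gripper's body presses on something with over 40 N, if the wrist force passes 120 N, or if a joint passes its speed limit or range.

## Working session

There is one attempt and no reset: what is moved stays moved. The work goes in short steps, Python scripts to look and compute and a shell command to move; the robot and the scene stay as the last step left them, time stands still between calls to the robot, and variables do not carry over. Pictures are saved under pics/ and viewed, at most 10 in all, crops included, and the job is handed in when it is done.

```bash
mkdir -p pics; ls
python3 - <<'E'
from station import *
import cv2,numpy as np
s=observe();print(s)
for n in("top","side"):
    f=grab_frame(n);cv2.imwrite(f"pics/{n}0.png",f["img"][:,:,::-1]);print(n,f["K"].tolist(),f["R"].round(4).tolist(),np.round(f["t"],1).tolist(), (-f["R"].T@f["t"]).round())
    for q in("shaker","pot_rim","short_strainer","tall_strainer","lever_pad","hinge","lever"):
        print(q,[(round(d["p"],2),[round(float(x)) for x in d["extent"]]) for d in spotter.find_in(q,n)][:3])
E
```

```text
pics
{'time': 0.0, 'qpos': array([-1.02685723e+00,  3.59365506e-01,  1.10278883e-02, -3.31718942e-04,
       -1.22405672e+00, -2.88095406e-01]), 'dq': array([ 0.00120545,  0.00044231, -0.001451  ,  0.00024848, -0.00033816,
        0.00026629]), 'joint_torque': array([ 9.36444994e-04, -5.83324492e+01,  2.93429321e+01,  6.93701863e+00,
       -5.94201498e-03, -8.44400262e-06]), 'tcp_pos': array([ 170.64469078, -652.53114038,  203.26736288]), 'ee_rot': array([ 4.00561057e-01, -3.11558727e+00, -2.49374235e-03]), 'wrist_force': array([0.91501131, 0.17465304, 0.1312338 ]), 'ft_torque': array([ 0.02425216, -0.02167988, -0.02147982]), 'grasp_force': 0.0, 'opening': 85.15373438807924}
top [[438.9717443161176, 0.0, 279.95565591936196], [0.0, 438.9717443161176, 214.2995554572592], [0.0, 0.0, 1.0]] [[-0.0254, -0.9994, -0.0224], [-0.9965, 0.0271, -0.0788], [0.0794, 0.0203, -0.9966]] [-29.5, 577.8, 1098.2] [ 488.  -67. 1139.]
shaker [(0.58, [123, 150, 257, 247])]
pot_rim [(0.94, [124, 146, 256, 246]), (0.68, [199, 165, 233, 229])]
short_strainer [(0.56, [322, 253, 350, 280])]
tall_strainer [(0.81, [404, 250, 438, 279])]
lever_pad [(0.94, [197, 169, 229, 229])]
hinge [(0.88, [123, 147, 256, 247]), (0.38, [402, 250, 437, 278])]
lever [(0.67, [197, 168, 229, 227])]
side [[523.5964897654382, 0.0, 282.60307598906974], [0.0, 523.5964897654382, 216.7826496330286], [0.0, 0.0, 1.0]] [[-0.9123, -0.4096, 0.0058], [-0.211, 0.4579, -0.8636], [0.351, -0.789, -0.5042]] [495.8, 278.7, 1200.8] [  90. 1023.  843.]
shaker [(0.6, [145, 237, 292, 358])]
pot_rim [(0.76, [146, 236, 287, 364])]
short_strainer [(0.6, [216, 238, 271, 248])]
tall_strainer [(0.94, [351, 188, 374, 224])]
lever_pad [(0.79, [218, 237, 270, 247])]
hinge [(0.97, [143, 235, 291, 364])]
lever [(0.62, [222, 235, 270, 248])]
```

Run:
```python
import cv2
a=cv2.imread("pics/top0.png")[110:310,100:460];cv2.imwrite("pics/top0c.png",cv2.resize(a,None,fx=2.2,fy=2.2,interpolation=2))
a=cv2.imread("pics/side0.png")[150:380,100:460];cv2.imwrite("pics/side0c.png",cv2.resize(a,None,fx=2.2,fy=2.2,interpolation=2))
```

```text
(no output)
```

View pics/top0c.png

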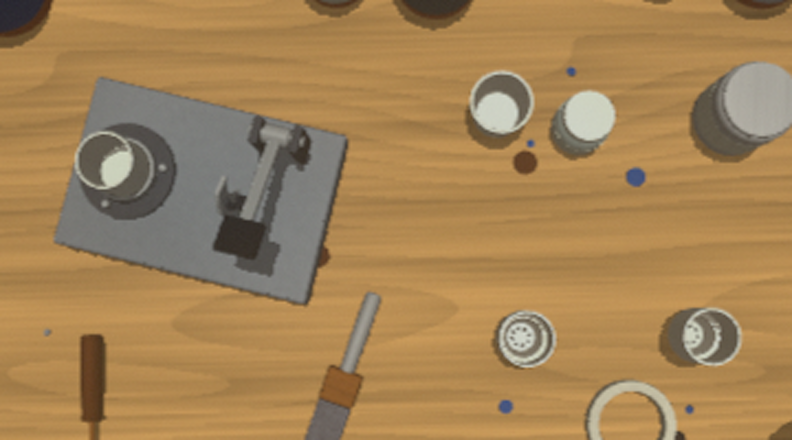

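View pics/side0c.png

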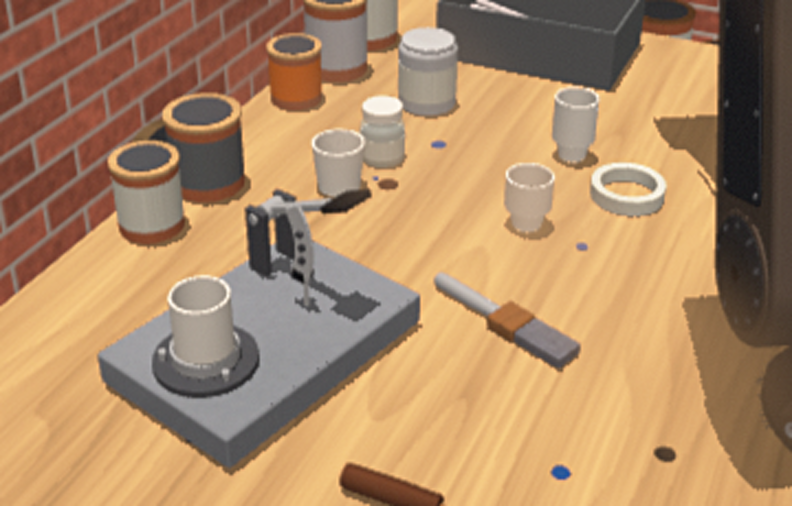

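The top crop shows the shaker at left: pot mouth ~(104,160), lever pad (240,237), hinge (278,135). It also shows the perforated short strainer (526,338) and tall strainer (712,336). The cup at (500,100) is plain, so it's a decoy. The side crop agrees: short rim (530,178), tall rim (576,103), pot rim (200,294).

```bash
cat > h.py <<'E'
from station import *
import cv2,numpy as np
from scipy.spatial.transform import Rotation as Ro
def ray(f,u,v,z):
    d=f["R"].T@np.linalg.solve(f["K"],[u,v,1.]);c=-f["R"].T@f["t"];return c+d*(z-c[2])/d[2]
def proj(f,X):
    p=f["K"]@(f["R"]@np.asarray(X,float)+f["t"]);return p[:2]/p[2]
def togo(X,yaw=None):
    """tool-frame shift to go to world TCP X"""
    s=observe();R=Ro.from_rotvec(s["ee_rot"]).as_matrix()
    return (R.T@(np.asarray(X)-s["tcp_pos"])).round(1)
E
python3 - <<'E'
from h import *
F={n:grab_frame(n) for n in("top","side")}
un=lambda c,o:((c[0]+.5)/2.2-.5+o[0],(c[1]+.5)/2.2-.5+o[1])
T=(100,110);S=(100,150)
for n,c,z in[("short",(526,338),75),("tall",(712,336),95),("pot",(104,160),133),("pad",(240,237),183),("hinge",(278,135),120),("c1",(100,78),45),("c2",(347,136),45),("c3",(306,304),45),("c4",(55,242),45)]:
    print(n,ray(F["top"],*un(c,T),z).round(1))
for n,c,z in[("short",(530,178),75),("tall",(576,103),95),("pot",(200,294),133),("pad",(347,201),183),("c1",(101,355),45),("c2",(420,300),45),("c3",(229,468),45)]:
    print(n,ray(F["side"],*un(c,S),z).round(1))
s=observe();print(Ro.from_rotvec(s["ee_rot"]).as_matrix().round(3).tolist())
E
```

```text
short [ 450.5 -184.3   75. ]
tall [ 448.4 -380.2   95. ]
pot [650.8 260.8 133. ]
pad [561.3 108.2 183. ]
hinge [674.5  77.5 120. ]
c1 [761.1 294.1  45. ]
c2 [684.7   8.9  45. ]
c3 [493.8  59.5  45. ]
c4 [571.9 346.2  45. ]
short [ 446.1 -177.1   75. ]
tall [ 442.5 -359.8   95. ]
pot [649.  262.1 133. ]
pad [556.4 115.9 183. ]
c1 [755.5 299.3  45. ]
c2 [488.5  74.6  45. ]
c3 [549.6 380.3  45. ]
[[-0.967, -0.253, -0.0], [-0.253, 0.967, 0.0], [-0.0, 0.0, -1.0]]
```

```bash
R='[[100,-28,27.5,0,0,0,0],[100,-28,27.5,0,0,0,0],[100,-28,27.5,0,0,0,0],[100,-28,27.5,0,0,0,0],[100,-28,27.5,0,0,0,0]]'; : ; python3 -m inch '[[100,-28,27.5,0,0,0,0],[100,-28,27.5,0,0,0,0],[100,-28,27.5,0,0,0,0],[100,-28,27.5,0,0,0,0],[100,-28,27.5,0,0,0,0]]'; python3 -m inch '[[100,-28,27.5,0,0,0,0],[100,-28,27.5,0,0,0,0],[100,-28,27.5,0,0,0,0],[100,-28,27.5,0,0,0,0],[100,-28,27.5,0,0,0,0]]'; python3 -m inch '[[100,-28,27.5,0,0,0,0],[100,-28,27.5,0,0,0,0],[100,-28,27.5,0,0,0,0],[100,-25,24,0,0,0,0],[100,0,0,0,0,0,0]]'
python3 - <<'E'
from h import *
f=grab_frame("wrist");cv2.imwrite("pics/w1.png",f["img"][:,:,::-1]);print((-f["R"].T@f["t"]).round(),f["R"].round(2).tolist())
for q in("short_strainer","tall_strainer"):
    for d in spotter.masks_of(q,"wrist"):print(q,d["p"],d["extent"])
print(proj(f,[450.5,-184.3,75]),proj(f,[448.4,-380,95]),observe()["tcp_pos"])
E
```

```text
time: 1.32
tcp_pos: [271.9, -483.1, 204.2]
ee_rot: [-0.4, 3.116, -0.0]
wrist_force: [0.9, -0.1, 0.9]
opening: 85.8
grasp_force: 0.0
time: 1.73
tcp_pos: [372.7, -314.5, 204.6]
ee_rot: [-0.401, 3.115, -0.001]
wrist_force: [0.8, -1.0, 0.1]
opening: 85.7
grasp_force: 0.0
time: 2.15
tcp_pos: [453.4, -181.7, 204.6]
ee_rot: [-0.407, 3.113, -0.0]
wrist_force: [0.1, -0.6, 1.2]
opening: 85.3
grasp_force: 0.0
[ 389. -198.  374.] [[-0.26, 0.97, 0.0], [0.93, 0.25, 0.27], [0.26, 0.07, -0.96]]
short_strainer 0.67 [247.5, 152.9, 307.0, 217.3]
tall_strainer 0.67 [31.3, 99.4, 136.6, 171.4]
tall_strainer 0.46 [431.5, 260.2, 560.0, 418.6]
[278.90642136 190.90148114] [ 65.52305312 137.90962435] [ 450.58686465 -185.17709675  204.20598302]
```

View pics/w1.png

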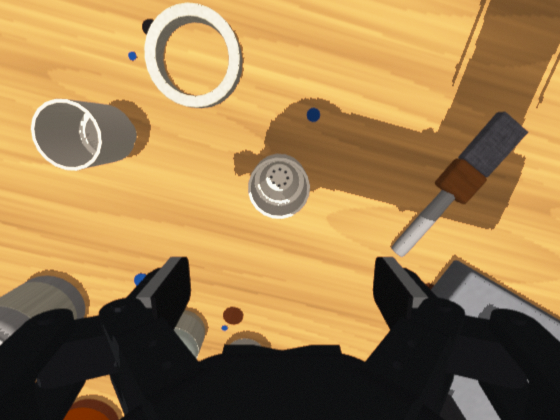

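Wrist view: the short rim centre is at (278,187), the tall rim at (67,134), and both fall within 4 px of the prediction. Now to grasp the short strainer.

```bash
python3 -m inch '[[100,2.7,1.5,40,0,0,0],[100,0,0,40,0,0,0],[100,0,0,40,0,0,0],[100,0,0,30,0,0,0],[100,0,0,14,0,0,0]]'; python3 -m inch '[[100,0,0,0,0,0,0],[40,0,0,0,0,0,0],[40,0,0,0,0,0,0],[40,0,0,0,0,0,0],[40,0,0,0,0,0,0]]'; python3 -m inch '[[40,0,0,0,0,0,0],[40,0,0,0,0,0,0],[40,0,0,0,0,0,0]]'; python3 -c "
from h import *
print(observe()['tcp_pos'])"
```

```text
time: 2.72
tcp_pos: [444.1, -185.8, 36.6]
ee_rot: [0.396, -3.111, -0.002]
wrist_force: [-0.5, -0.4, 0.1]
opening: 85.2
grasp_force: 0.0
time: 3.13
tcp_pos: [449.5, -185.3, 42.7]
ee_rot: [-0.4, 3.111, -0.002]
wrist_force: [0.3, -0.2, 0.6]
opening: 47.6
grasp_force: 0.0
time: 3.38
tcp_pos: [448.0, -184.8, 40.9]
ee_rot: [-0.4, 3.115, -0.0]
wrist_force: [0.1, -0.7, 0.4]
opening: 34.0
grasp_force: 0.2
[ 448.00341142 -184.80802076   40.91865032]
```

Run:
```python
from h import *
a=grab_frame("side")["img"][150:330,240:460,::-1];b=grab_frame("top")["img"][200:320,280:480,::-1]
a=cv2.resize(a,(660,540));b=cv2.resize(b,(600,360))
cv2.imwrite("pics/s2.png",a);cv2.imwrite("pics/t2.png",b)
f=grab_frame("wrist");cv2.imwrite("pics/w2.png",f["img"][:,:,::-1])
```

```text
(no output)
```

View pics/s2.png

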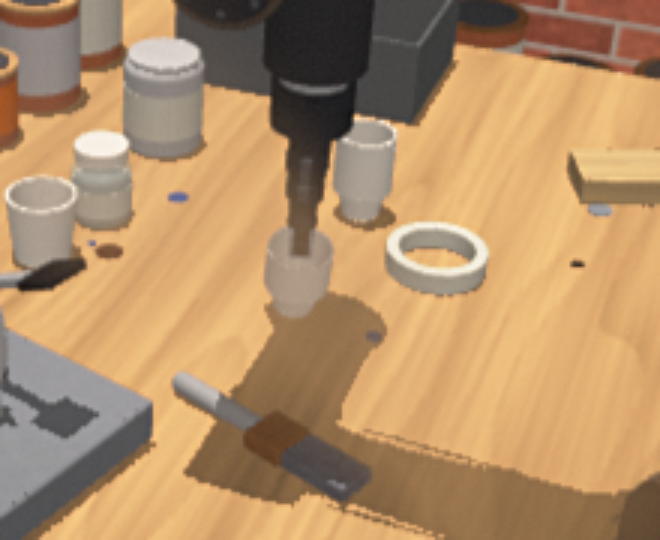

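The side view shows the finger ending at about (300,252), right at the cup's near rim. It isn't gripped, so I'll check the wrist view.

View pics/w2.png

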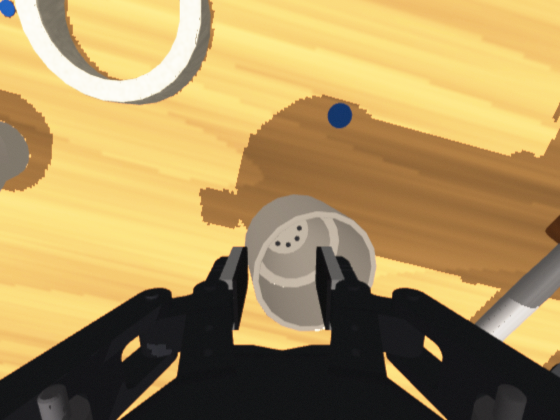

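Run:
```python
from h import *
f=grab_frame("wrist");s=observe();p=s["tcp_pos"];y=Ro.from_rotvec(s["ee_rot"]).as_matrix()[:,1]
print(p,s["wrist_force"],s["opening"],(-f["R"].T@f["t"]).round(1))
for dz in(0,19,34):print(dz,[proj(f,p+[0,0,dz]+k*17*y).round() for k in(-1,0,1)])
for z in (60,75,90):print(z,ray(f,315,270,z).round(1))
for X in([447.5,-184.5,75],[447.5,-184.5,0]):print(proj(f,X).round(), 31*f["K"][0,0]/(f["R"]@X+f["t"])[2])
t=grab_frame("top")
```

```text
[ 447.66932314 -184.76401869   40.32667876] [-0.81676952 -0.15875704  0.32624912] 33.95929908619015 [ 383.6 -200.9  209.6]
0 [array([252., 242.]), array([280., 242.]), array([309., 242.])]
19 [array([248., 255.]), array([280., 255.]), array([312., 255.])]
34 [array([245., 268.]), array([280., 268.]), array([315., 268.])]
60 [ 451.1 -164.7   60. ]
75 [ 444.3 -168.3   75. ]
90 [ 437.6 -172.    90. ]
[281. 268.] 64.53400517470293
[281. 221.] 43.278017630085444
```

View pics/t2.png

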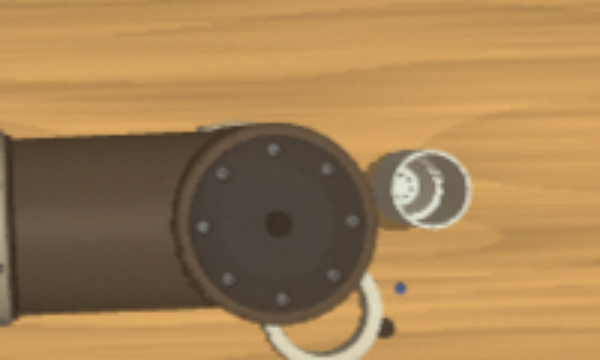

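The cup stands about 17 mm to +y, with one finger inside its mouth. I'll lift straight out and look again.

```bash
python3 -m inch '[[40,0,0,-10,0,0,0],[40,0,0,-25,0,0,0],[40,0,0,-35,0,0,0],[40,0,0,-35,0,0,0],[40,0,0,-25,0,0,0]]'; python3 -m inch '[[100,0,0,0,0,0,0],[100,0,0,0,0,0,0],[100,0,0,0,0,0,0],[100,0,0,0,0,0,0],[100,0,0,0,0,0,0]]' ;  python3 -m inch '[[100,0,0,0,0,0,0],[100,0,0,0,0,0,0],[100,0,0,0,0,0,0],[100,0,0,0,0,0,0],[100,0,0,0,0,0,0]]'
python3 - <<'E'
from h import *
f=grab_frame("wrist");cv2.imwrite("pics/w3.png",f["img"][:,:,::-1]);np.savez("w3",**f)
s=observe();p=s["tcp_pos"];y=Ro.from_rotvec(s["ee_rot"]).as_matrix()[:,1]
print(p,[proj(f,p+[0,0,13]+k*42.5*y).round() for k in(-1,0,1)])
for d in spotter.masks_of("short_strainer","wrist")[:2]:print(d["p"],d["extent"])
E
```

```text
time: 4.05
tcp_pos: [448.1, -184.9, 173.0]
ee_rot: [-0.401, 3.114, -0.001]
wrist_force: [1.3, 0.5, -0.1]
opening: 34.0
grasp_force: 0.0
time: 4.47
tcp_pos: [446.9, -184.7, 169.0]
ee_rot: [0.4, -3.114, -0.001]
wrist_force: [-0.4, -0.4, 0.1]
opening: 85.3
grasp_force: 0.0
time: 4.88
tcp_pos: [447.6, -184.8, 170.1]
ee_rot: [0.401, -3.116, -0.0]
wrist_force: [0.4, -0.2, -0.2]
opening: 85.2
grasp_force: 0.0
[ 447.58375629 -184.7590375   170.14902061] [array([203., 251.]), array([280., 251.]), array([358., 251.])]
0.56 [245.6, 168.6, 316.9, 240.3]
```

View pics/w3.png

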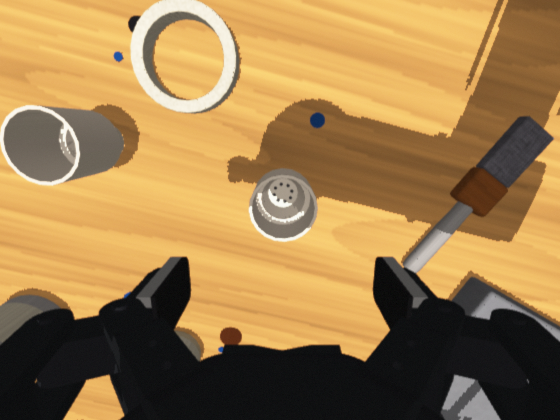

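Run:
```python
from h import *
f=np.load("w3.npz")
g=f["img"];print(ray(f,283,207,75).round(1),ray(f,283,192,5).round(1), proj(f,[447.6,-184.8,75]).round(1), 31*f["K"][0,0]/(f["R"]@[447.6,-184.8,75]+f["t"])[2])
t=grab_frame("top");cv2.imwrite("pics/t4.png",t["img"][:,:,::-1]);s=grab_frame("side");
for n,F in(("top",t),("side",s)):
  for q in("short_strainer","tall_strainer"):
    for d in spotter.masks_of(q,n)[:2]:
        e=d["extent"];print(n,q,round(d["p"],2),np.round(e),"exp",[proj(F,[448,-183,z]).round() for z in(0,75)])
w=cv2.resize(s["img"][170:290,300:420,::-1],(600,600));cv2.imwrite("pics/s4.png",w)
```

```text
[ 450.6 -181.8   75. ] [ 451.7 -181.1    5. ] [280.5 203. ] 34.89183933228099
top tall_strainer 0.47 [422. 249. 439. 273.] exp [array([335., 263.]), array([338., 264.])]
side short_strainer 0.96 [331. 225. 348. 253.] exp [array([339., 252.]), array([341., 229.])]
side tall_strainer 0.55 [349. 190. 374. 225.] exp [array([339., 252.]), array([341., 229.])]
```

View pics/s4.png

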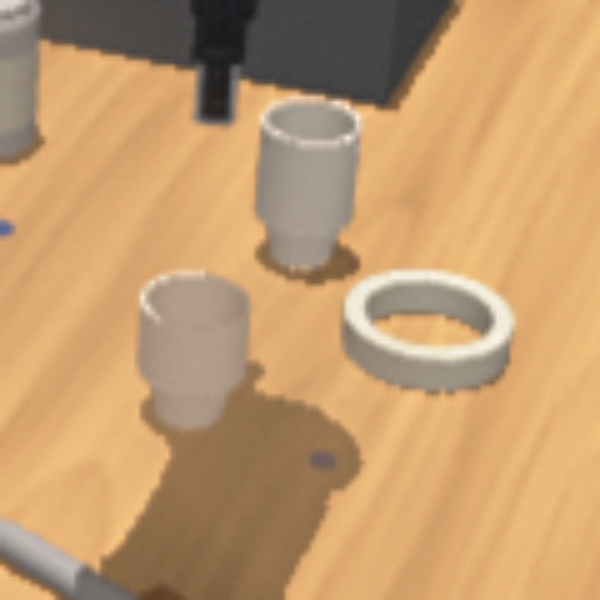

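The cup stands upright at about (451,-181). I'll retry: lower, let the arm settle, then close gradually.

```bash
python3 -m inch '[[100,-3.6,2,30,0,0,0],[100,0,0,36,0,0,0],[100,0,0,36,0,0,0],[100,0,0,24,0,0,0],[100,0,0,10,0,0,0]]'; python3 -m inch '[[100,0,0,2,0,0,0],[100,0,0,0,0,0,0],[100,0,0,0,0,0,0],[90,0,0,0,0,0,0],[85,0,0,0,0,0,0]]'; python3 -m inch '[[80,0,0,0,0,0,0],[76,0,0,0,0,0,0],[74,0,0,0,0,0,0],[72,0,0,0,0,0,0],[70,0,0,0,0,0,0]]'
python3 -m inch '[[68,0,0,0,0,0,0],[68,0,0,0,0,0,0]]'
python3 - <<'E'
from h import *
f=grab_frame("wrist");cv2.imwrite("pics/w5.png",f["img"][:,:,::-1]);
E
```

```text
time: 5.7
tcp_pos: [448.1, -181.7, 30.8]
ee_rot: [0.399, -3.111, -0.002]
wrist_force: [-0.6, 0.8, 0.7]
opening: 85.4
grasp_force: 0.0
time: 6.12
tcp_pos: [451.4, -181.9, 33.3]
ee_rot: [-0.401, 3.114, -0.001]
wrist_force: [0.6, -0.8, 0.0]
opening: 72.3
grasp_force: 0.0
time: 6.53
tcp_pos: [451.4, -182.1, 33.4]
ee_rot: [-0.401, 3.114, -0.001]
wrist_force: [-1.8, 0.8, 11.0]
opening: 60.4
grasp_force: 42.2
time: 6.7
tcp_pos: [451.5, -182.1, 33.6]
ee_rot: [-0.402, 3.114, -0.001]
wrist_force: [-2.5, 1.1, 13.3]
opening: 59.5
grasp_force: 61.3
```

View pics/w5.png

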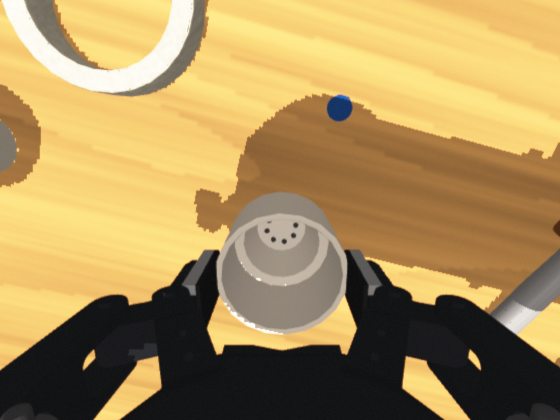

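Held at 61 N, cup centred between the pads at (281,272). I'll lift and carry it high over the lever to the pot.

```bash
python3 -m inch '[[68,0,0,-10,0,0,0],[68,0,0,-30,0,0,0],[68,0,0,-40,0,0,0],[68,0,0,-40,0,0,0],[68,0,0,-40,0,0,0]]'; python3 -m inch '[[68,0,0,-40,0,0,0],[68,0,0,-26,0,0,0],[68,-10,12,0,0,0,0],[68,-22,28,0,0,0,0],[68,-23,29,0,0,0,0]]'; python3 -m inch '[[68,-23,29,0,0,0,0],[68,-23,29,0,0,0,0],[68,-23,29,0,0,0,0],[68,-23,29,0,0,0,0],[68,-23,29,0,0,0,0]]'; python3 -m inch '[[68,-23,29,0,0,0,0],[68,-23,29,0,0,0,0],[68,-23,29,0,0,0,0],[68,-23,29,0,0,0,0],[68,-23,28,0,0,0,0]]'; python3 -m inch '[[68,-12,12,0,0,0,0],[68,-4,4,0,0,0,0],[68,0,0,0,0,0,0],[68,0,0,0,0,0,0]]'
python3 - <<'E'
from h import *
f=grab_frame("wrist");cv2.imwrite("pics/w6.png",f["img"][:,:,::-1]);s=observe();p=s["tcp_pos"]
print(p,s["opening"],s["wrist_force"],"togo",togo([650.5,261,p[2]]))
np.savez("w6",**f)
w5=cv2.imread("pics/w5.png")
print("cup rim exp",proj(f,p+[0,0,41.5]).round(1),"pot exp",proj(f,[650.5,261,133]).round(1),31*f["K"][0,0]/(f["R"]@[650.5,261,133]+f["t"])[2])
E
```

```text
time: 7.17
tcp_pos: [449.8, -181.9, 194.0]
ee_rot: [0.401, -3.115, -0.0]
wrist_force: [1.9, -1.2, -0.9]
opening: 59.5
grasp_force: 64.8
time: 7.58
tcp_pos: [486.2, -100.9, 259.0]
ee_rot: [-0.396, 3.115, 0.001]
wrist_force: [0.8, -0.9, -1.4]
opening: 59.6
grasp_force: 64.8
time: 8.0
tcp_pos: [561.0, 70.0, 258.2]
ee_rot: [0.401, -3.116, -0.0]
wrist_force: [0.4, -0.9, -0.4]
opening: 59.4
grasp_force: 64.8
time: 8.42
tcp_pos: [635.9, 238.4, 257.9]
ee_rot: [0.401, -3.115, 0.0]
wrist_force: [0.6, -0.2, -0.9]
opening: 59.5
grasp_force: 64.8
time: 8.75
tcp_pos: [646.7, 255.7, 257.6]
ee_rot: [0.401, -3.115, 0.001]
wrist_force: [-0.2, -0.9, -0.3]
opening: 59.9
grasp_force: 64.8
[646.72584388 255.24332817 258.16342698] 59.7193795760792 [-1.03886552 -0.6987578  -1.00108183] togo [-5.1  4.6 -0. ]
cup rim exp [279.1 275.4] pot exp [285.  200.7] 31.44837580086909
```

View pics/w6.png

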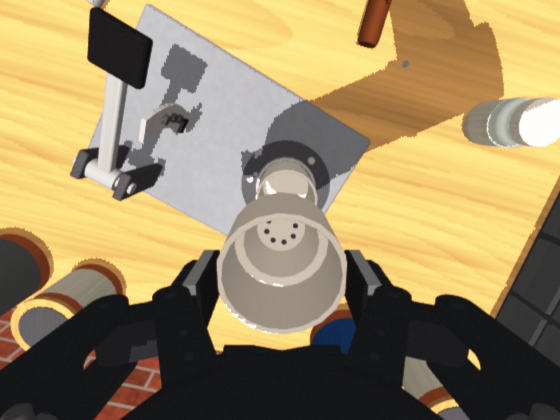

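The wrist view shows the pot mouth partly behind the held cup: sides at u≈257 and 317, so centred near u 287. I've used my picture budget, so from here I'll measure with circle fits.

```bash
cat >> h.py <<'E'
def fitcirc(f,x0,y0,z,r=(31,28),span=14,arc=None,img=None):
    """best centre of rim circles at height z by image contrast across the edge"""
    g=cv2.GaussianBlur(cv2.cvtColor(f["img"] if img is None else img,cv2.COLOR_RGB2GRAY),(3,3),0).astype(np.float32)
    m=np.hypot(cv2.Sobel(g,5,1,0),cv2.Sobel(g,5,0,1));m=np.minimum(m,150)
    a=np.linspace(0,2*np.pi,120,endpoint=False)
    if arc:a=np.linspace(*arc,80)
    def sc(x,y):
        t=0
        for q in r:
            P=np.stack([x+q*np.cos(a),y+q*np.sin(a),0*a+z]);c=f["R"]@P+f["t"][:,None];u=f["K"]@c;u=(u[:2]/u[2]).astype(np.float32)
            t+=cv2.remap(m,u[0][None],u[1][None],cv2.INTER_LINEAR).mean()
        return t
    b=max((sc(x,y),x,y) for x in np.arange(x0-span,x0+span+.1,1) for y in np.arange(y0-span,y0+span+.1,1))
    return np.round(b,1)
E
python3 - <<'E'
from h import *
F={n:grab_frame(n) for n in("top","side")};w=dict(np.load("w6.npz"))
for n in F:
    im=cv2.imread(f"pics/{n}0.png")[:,:,::-1].copy()
    print(n,"pot",fitcirc(F[n],650,261,133,img=im),"short0",fitcirc(F[n],448,-183,75,img=im),"tall",fitcirc(F[n],446,-381,95,img=im))
w3=np.load("w3.npz");print("short w3",fitcirc(w3,450,-182,75)," tall w3",fitcirc(w3,446,-381,95))
C=-w["R"].T@w["t"];print("cam",C.round())
# pot in w6: near-camera arc only (towards camera)
th=np.arctan2(C[1]-261,C[0]-650);print("pot w6",fitcirc(w,650,261,133,arc=(th-1.3,th+1.3)))
print("held cup w6",fitcirc(w,646.7,255.2,258.2+41.5), [fitcirc(w,646.7,255.2,258.2+d) for d in(38,45)])
E
```

```text
top pot [259.7 650.  259. ] short0 [ 213.1  449.  -183. ] tall [ 246.4  448.  -377. ]
side pot [252.8 647.  266. ] short0 [ 194.2  447.  -177. ] tall [ 230.4  448.  -388. ]
short w3 [ 222.3  452.  -182. ]  tall w3 [ 266.  446. -380.]
cam [583. 240. 427.]
pot w6 [192.3 639.  256. ]
held cup w6 [161.7 647.7 256.2] [array([214.1, 648.7, 257.2]), array([163.8, 644.7, 254.2])]
```

```bash
python3 -m inch '[[68,-25,0,0,0,0,0],[68,-30,2,0,0,0,0],[68,-10,3,0,0,0,0],[68,0,0,0,0,0,0],[68,0,0,0,0,0,0]]'
python3 - <<'E'
from h import *
f=grab_frame("wrist");s=observe();p=s["tcp_pos"];print(p)
print("pot",fitcirc(f,650,261,133),[fitcirc(f,650,261,z) for z in(128,138)])
for d in range(34,46,2):print(d,fitcirc(f,p[0],p[1],p[2]+d,span=8)-[0,p[0],p[1]])
np.savez("w7",**f)
E
```

```text
time: 9.32
tcp_pos: [708.7, 276.5, 257.8]
ee_rot: [0.399, -3.115, 0.0]
wrist_force: [0.0, -0.7, -0.8]
opening: 59.2
grasp_force: 64.8
[708.35122314 276.47065452 258.39993271]
pot [282.9 650.  262. ] [array([291.8, 650. , 262. ]), array([261., 651., 262.])]
34 [163.9          6.04877686   2.02934548]
36 [175.4          4.04877686   1.02934548]
38 [213.5          3.04877686   1.02934548]
40 [221.3          2.04877686   1.02934548]
42 [1.72600000e+02 1.04877686e+00 2.93454837e-02]
44 [183.7         -0.95122314  -0.97065452]
```

```bash
python3 -m inch '[[68,20,0,0,0,0,0],[68,30,0,0,0,0,0],[68,12,0,20,0,0,0],[68,0,0,30,0,0,0],[68,0,0,25,0,0,0]]'; python3 -m inch '[[68,0,0,8,0,0,0],[68,0,0,0,0,0,0],[68,0,0,0,0,0,0]]'; python3 -m inch '[[68,0,0,6,0,0,0],[68,0,0,6,0,0,0],[68,0,0,6,0,0,0],[68,0,0,6,0,0,0],[68,0,0,0,0,0,0]]'; python3 -c "
from h import *
print(togo([648.5,260.8,137]))"
```

```text
time: 9.78
tcp_pos: [647.4, 261.2, 184.8]
ee_rot: [-0.401, 3.113, 0.003]
wrist_force: [0.1, 1.4, -1.7]
opening: 59.7
grasp_force: 64.8
time: 10.03
tcp_pos: [649.1, 261.5, 176.6]
ee_rot: [-0.401, 3.115, -0.0]
wrist_force: [0.8, 1.3, 0.6]
opening: 59.1
grasp_force: 64.8
time: 10.45
tcp_pos: [648.1, 261.3, 149.4]
ee_rot: [0.4, -3.114, 0.001]
wrist_force: [0.5, -0.8, -1.6]
opening: 59.4
grasp_force: 64.8
[-0.3 -0.6 12.4]
```

```bash
python3 -m inch '[[68,0,0,3,0,0,0],[68,0,0,3,0,0,0],[68,0,0,2,0,0,0],[68,0,0,0,0,0,0]]';  python3 -m inch '[[68,0,0,2,0,0,0],[68,0,0,1,0,0,0],[68,0,0,1,0,0,0],[68,0,0,0,0,0,0]]'
```

```text
time: 10.78
tcp_pos: [648.6, 261.6, 142.7]
ee_rot: [0.401, -3.115, 0.0]
wrist_force: [0.7, 0.6, -1.2]
opening: 59.6
grasp_force: 64.8
time: 11.12
tcp_pos: [648.7, 261.7, 139.0]
ee_rot: [0.401, -3.116, 0.0]
wrist_force: [-0.2, 0.0, -1.1]
opening: 59.7
grasp_force: 64.8
```

```bash
python3 -m inch '[[68,0,0,1,0,0,0],[68,0,0,1,0,0,0],[68,0,0,0,0,0,0]]';  python3 -m inch '[[68,0,0,1,0,0,0],[68,0,0,0.5,0,0,0],[68,0,0,0,0,0,0]]'
```

```text
time: 11.37
tcp_pos: [648.8, 261.7, 137.1]
ee_rot: [-0.401, 3.116, -0.0]
wrist_force: [0.1, -0.7, -1.1]
opening: 59.7
grasp_force: 64.8
time: 11.62
tcp_pos: [649.1, 261.7, 136.9]
ee_rot: [-0.401, 3.115, 0.0]
wrist_force: [-2.3, -1.4, 4.3]
opening: 59.9
grasp_force: 65.4
```

Contact at the expected seating height. Release, rise, and verify the rim.

```bash
python3 -m inch '[[78,0,0,0,0,0,0],[85,0,0,0,0,0,0],[100,0,0,0,0,0,0],[100,0,0,0,0,0,0],[100,0,0,0,0,0,0]]'; python3 -m inch '[[100,0,0,-20,0,0,0],[100,0,0,-35,0,0,0],[100,0,0,-40,0,0,0],[100,0,0,-40,0,0,0],[100,0,0,-10,0,0,0]]'; python3 -m inch '[[100,-20,0,0,0,0,0],[100,-20,0,0,0,0,0],[100,0,0,0,0,0,0],[100,0,0,0,0,0,0]]'
python3 - <<'E'
from h import *
f=grab_frame("wrist");np.savez("w8",**f);print(observe()["tcp_pos"])
for z in(168,173,176,178,180,183,188):print("w",z,fitcirc(f,650,261,z,span=8))
f=grab_frame("side")
for z in(170,178,186):print("side",z,fitcirc(f,648,264,z,span=10))
E
```

```text
time: 12.03
tcp_pos: [648.7, 261.7, 135.5]
ee_rot: [0.401, -3.116, 0.0]
wrist_force: [-0.3, -0.1, -0.1]
opening: 85.1
grasp_force: 0.0
time: 12.45
tcp_pos: [651.2, 262.2, 288.7]
ee_rot: [-0.4, 3.106, 0.004]
wrist_force: [0.4, -0.1, 1.7]
opening: 85.7
grasp_force: 0.0
time: 12.78
tcp_pos: [687.7, 271.8, 279.2]
ee_rot: [0.4, -3.114, 0.001]
wrist_force: [-0.6, -0.1, -0.8]
opening: 85.6
grasp_force: 0.0
[687.30006285 271.64756051 279.63645679]
w 168 [199. 650. 263.]
w 173 [227.4 651.  263. ]
w 176 [227.3 650.  263. ]
w 178 [227.3 650.  262. ]
w 180 [225.2 650.  262. ]
w 183 [215.1 649.  262. ]
w 188 [212.3 649.  261. ]
side 170 [142.6 657.  256. ]
side 178 [143.2 650.  265. ]
side 186 [142.5 643.  274. ]
```

Short strainer seated at (650,262), rim at about 176–178 mm. Now the tall one.

```bash
python3 -m inch '[[100,11,-16,0,0,0,0],[100,22,-32,0,0,0,0],[100,22,-32,0,0,0,0],[100,22,-32,0,0,0,0],[100,22,-32,0,0,0,0]]'; python3 -m inch '[[100,22,-32,0,0,0,0],[100,22,-32,0,0,0,0],[100,22,-32,0,0,0,0],[100,22,-32,0,0,0,0],[100,22,-32,0,0,0,0]]';  python3 -m inch '[[100,22,-32,0,0,0,0],[100,22,-32,0,0,0,0],[100,22,-32,0,0,0,0],[100,22,-32,0,0,0,0],[100,22,-32,0,0,0,0]]';  python3 -m inch '[[100,22,-32,0,0,0,0],[100,22,-32,0,0,0,0],[100,22,-32,20,0,0,0],[100,10,-12,30,0,0,0],[100,0,0,30,0,0,0]]';  python3 -m inch '[[100,0,0,0,0,0,0],[100,0,0,0,0,0,0]]'
python3 - <<'E'
from h import *
f=grab_frame("wrist");np.savez("w9",**f);p=observe()["tcp_pos"];print(p)
for z in(92,95,98):
    b=fitcirc(f,447,-380,z);print(z,b,"togo",togo([b[1],b[2],50]))
E
```

```text
time: 13.3
tcp_pos: [626.6, 106.0, 281.0]
ee_rot: [-0.402, 3.115, 0.0]
wrist_force: [0.2, -0.6, 0.3]
opening: 85.2
grasp_force: 0.0
time: 13.72
tcp_pos: [560.6, -76.7, 281.4]
ee_rot: [-0.401, 3.115, 0.0]
wrist_force: [0.7, -0.1, 0.5]
opening: 85.4
grasp_force: 0.0
time: 14.13
tcp_pos: [494.7, -259.1, 281.4]
ee_rot: [-0.401, 3.114, -0.001]
wrist_force: [1.4, -0.1, 0.5]
opening: 85.2
grasp_force: 0.0
time: 14.55
tcp_pos: [449.0, -382.6, 201.8]
ee_rot: [-0.395, 3.114, -0.003]
wrist_force: [0.1, 0.5, -0.6]
opening: 84.9
grasp_force: 0.0
time: 14.72
tcp_pos: [449.4, -379.5, 201.2]
ee_rot: [0.4, -3.113, -0.002]
wrist_force: [0.8, -0.9, 1.2]
opening: 85.1
grasp_force: 0.0
[ 450.85259452 -379.85550121  203.05412314]
92 [ 232.1  447.  -380. ] togo [  3.8   1.  153.1]
95 [ 222.5  446.  -380. ] togo [  4.7   1.3 153.1]
98 [ 203.8  446.  -381. ] togo [  5.    0.3 153.1]
```

```bash
python3 -m inch '[[100,4,1,30,0,0,0],[100,0,0,36,0,0,0],[100,0,0,40,0,0,0],[100,0,0,32,0,0,0],[100,0,0,14,0,0,0]]'; python3 -m inch '[[100,0,0,3,0,0,0],[100,0,0,0,0,0,0],[100,0,0,0,0,0,0],[90,0,0,0,0,0,0],[85,0,0,0,0,0,0]]'; python3 -m inch '[[80,0,0,0,0,0,0],[76,0,0,0,0,0,0],[74,0,0,0,0,0,0],[72,0,0,0,0,0,0],[70,0,0,0,0,0,0]]'
python3 -m inch '[[68,0,0,0,0,0,0],[68,0,0,0,0,0,0]]'
```

```text
time: 15.18
tcp_pos: [446.6, -378.7, 48.1]
ee_rot: [0.403, -3.115, -0.001]
wrist_force: [-1.4, 1.2, -0.2]
opening: 85.4
grasp_force: 0.0
time: 15.6
tcp_pos: [447.9, -380.3, 48.7]
ee_rot: [-0.401, 3.113, -0.003]
wrist_force: [-0.3, -0.9, 0.2]
opening: 72.6
grasp_force: 0.0
time: 16.02
tcp_pos: [447.0, -380.2, 47.7]
ee_rot: [-0.401, 3.115, -0.001]
wrist_force: [-1.1, 1.4, 8.8]
opening: 61.1
grasp_force: 47.5
time: 16.18
tcp_pos: [447.0, -380.2, 47.9]
ee_rot: [-0.401, 3.115, -0.001]
wrist_force: [-0.7, 2.0, 8.9]
opening: 60.2
grasp_force: 62.3
```

```bash
python3 -m inch '[[68,0,0,-10,0,0,0],[68,0,0,-30,0,0,0],[68,0,0,-40,0,0,0],[68,0,0,-40,0,0,0],[68,0,0,-40,0,0,0]]'; python3 -m inch '[[68,0,0,-40,0,0,0],[68,0,0,-28,0,0,0],[68,-11,16,0,0,0,0],[68,-23,32,0,0,0,0],[68,-23,32,0,0,0,0]]'; python3 -m inch '[[68,-23,32,0,0,0,0],[68,-23,32,0,0,0,0],[68,-23,32,0,0,0,0],[68,-23,32,0,0,0,0],[68,-23,32,0,0,0,0]]'; python3 -m inch '[[68,-23,32,0,0,0,0],[68,-23,32,0,0,0,0],[68,-23,32,0,0,0,0],[68,-23,32,0,0,0,0],[68,-23,32,0,0,0,0]]'; python3 -m inch '[[68,-23,32,0,0,0,0],[68,-23,32,0,0,0,0],[68,-23,32,0,0,0,0],[68,-23,32,0,0,0,0],[68,-16,10,0,0,0,0]]'; python3 -m inch '[[68,-6,0,0,0,0,0],[68,0,0,0,0,0,0],[68,0,0,0,0,0,0]]'
python3 - <<'E'
from h import *
f=grab_frame("wrist");s=observe();p=s["tcp_pos"];print(p)
print("short",[fitcirc(f,650,262,z,span=8) for z in(175,178)])
for d in range(43,52,2):print(d,fitcirc(f,p[0],p[1],p[2]+d,span=6)-[0,p[0],p[1]])
print(togo([649,261.5,230]))
E
```

```text
time: 16.6
tcp_pos: [445.8, -379.7, 208.7]
ee_rot: [0.4, -3.115, -0.001]
wrist_force: [2.0, -1.1, -1.6]
opening: 59.7
grasp_force: 64.9
time: 17.02
tcp_pos: [481.1, -287.7, 275.4]
ee_rot: [-0.396, 3.116, -0.0]
wrist_force: [0.9, 0.3, -1.2]
opening: 59.9
grasp_force: 64.9
time: 17.43
tcp_pos: [552.2, -102.3, 275.2]
ee_rot: [-0.401, 3.116, 0.0]
wrist_force: [1.0, -1.3, -1.0]
opening: 60.0
grasp_force: 64.9
time: 17.85
tcp_pos: [623.0, 81.6, 275.1]
ee_rot: [0.401, -3.116, -0.0]
wrist_force: [1.4, 0.1, -0.6]
opening: 60.2
grasp_force: 65.0
time: 18.27
tcp_pos: [692.5, 245.1, 273.8]
ee_rot: [0.405, -3.114, -0.0]
wrist_force: [0.3, 0.1, -1.2]
opening: 59.9
grasp_force: 64.9
time: 18.52
tcp_pos: [698.1, 241.6, 274.1]
ee_rot: [0.4, -3.115, 0.001]
wrist_force: [0.2, 0.2, -0.8]
opening: 59.9
grasp_force: 64.9
[698.00662725 241.15951902 274.74326198]
short [array([216.5, 651. , 263. ]), array([212., 650., 262.])]
43 [201.6          0.99337275   1.04048098]
45 [ 2.35800000e+02 -6.62724639e-03  1.04048098e+00]
47 [189.5         -1.00662725   1.04048098]
49 [170.          -3.00662725  -0.95951902]
51 [166.8         -5.00662725   1.04048098]
[42.3 32.1 44.8]
```

```bash
python3 -m inch '[[68,20.5,16,0,0,0,0],[68,20.5,16,0,0,0,0],[68,0,0,20,0,0,0],[68,0,0,15,0,0,0],[68,0,0,0,0,0,0]]'; python3 -m inch '[[68,0,0,0,0,0,0],[68,0,0,6,0,0,0],[68,0,0,6,0,0,0],[68,0,0,6,0,0,0],[68,0,0,0,0,0,0]]'; python3 -m inch '[[68,0,0,5,0,0,0],[68,0,0,4,0,0,0],[68,0,0,4,0,0,0],[68,0,0,0,0,0,0]]';  python3 -m inch '[[68,0,0,3,0,0,0],[68,0,0,3,0,0,0],[68,0,0,2,0,0,0],[68,0,0,0,0,0,0]]'; python3 -c "
from h import *
print(observe()['tcp_pos'],togo([650.2,261.4,196]))"
```

```text
time: 18.98
tcp_pos: [648.3, 261.1, 237.6]
ee_rot: [0.399, -3.113, 0.001]
wrist_force: [-0.2, -1.0, -2.1]
opening: 60.3
grasp_force: 64.9
time: 19.4
tcp_pos: [650.1, 262.2, 220.0]
ee_rot: [0.4, -3.114, 0.001]
wrist_force: [0.2, -0.1, -0.6]
opening: 60.0
grasp_force: 64.9
time: 19.73
tcp_pos: [650.2, 262.6, 207.4]
ee_rot: [0.401, -3.114, 0.001]
wrist_force: [0.3, -0.5, -0.8]
opening: 60.1
grasp_force: 64.9
time: 20.07
tcp_pos: [650.4, 262.6, 200.0]
ee_rot: [0.401, -3.115, 0.0]
wrist_force: [-0.3, -0.6, -0.2]
opening: 60.0
grasp_force: 64.9
[650.37166913 262.58440684 200.00171863] [ 0.5 -1.1  4. ]
```

```bash
python3 -m inch '[[68,0,-0.8,1,0,0,0],[68,0,0,1,0,0,0],[68,0,0,0.5,0,0,0],[68,0,0,0,0,0,0]]'; python3 -m inch '[[68,0,0,0.5,0,0,0],[68,0,0,0.5,0,0,0],[68,0,0,0,0,0,0]]'; python3 -m inch '[[68,0,0,0.5,0,0,0],[68,0,0,0.3,0,0,0],[68,0,0,0,0,0,0]]'
```

```text
time: 20.4
tcp_pos: [650.8, 261.8, 198.0]
ee_rot: [0.401, -3.116, 0.0]
wrist_force: [0.2, -0.5, -0.8]
opening: 60.4
grasp_force: 64.9
time: 20.65
tcp_pos: [650.8, 261.9, 197.0]
ee_rot: [0.401, -3.116, 0.0]
wrist_force: [-0.4, -0.9, -0.6]
opening: 60.1
grasp_force: 64.9
time: 20.9
tcp_pos: [650.8, 261.9, 196.3]
ee_rot: [-0.401, 3.116, -0.0]
wrist_force: [1.2, 0.5, -0.7]
opening: 60.3
grasp_force: 65.0
```

```bash
python3 -m inch '[[68,0,0,0.6,0,0,0],[68,0,0,0.6,0,0,0],[68,0,0,0,0,0,0]]'; python3 -m inch '[[68,0,0,0.5,0,0,0],[68,0,0,0,0,0,0]]'
```

```text
time: 21.15
tcp_pos: [651.2, 262.1, 196.1]
ee_rot: [-0.401, 3.115, 0.001]
wrist_force: [-1.5, 0.6, 5.0]
opening: 60.4
grasp_force: 65.4
time: 21.32
tcp_pos: [651.3, 262.1, 196.0]
ee_rot: [-0.401, 3.114, 0.001]
wrist_force: [-1.8, 0.1, 6.7]
opening: 60.3
grasp_force: 65.6
```

Contact at 196, as predicted. Release, rise, verify.

```bash
python3 -m inch '[[78,0,0,0,0,0,0],[85,0,0,0,0,0,0],[100,0,0,0,0,0,0],[100,0,0,0,0,0,0],[100,0,0,0,0,0,0]]'; python3 -m inch '[[100,0,0,-20,0,0,0],[100,0,0,-35,0,0,0],[100,0,0,-40,0,0,0],[100,0,0,-30,0,0,0],[100,0,0,-10,0,0,0]]'; python3 -m inch '[[100,0,0,0,0,0,0],[100,0,0,0,0,0,0],[100,0,0,0,0,0,0]]'
python3 - <<'E'
from h import *
f=grab_frame("wrist");np.savez("w10",**f);print(observe()["tcp_pos"])
for z in(235,239,243,247,251):print("w",z,fitcirc(f,650,262,z,span=8))
f=grab_frame("side");np.savez("s10",**f)
print("side",fitcirc(f,650,264,243,span=10),fitcirc(f,650,264,178,r=(31,),span=8))
for d in spotter.masks_of("tall_strainer","side")[:2]:print(d["p"],d["extent"])
for z in(133,178,243):print(z,proj(f,[650,262,z]).round(1))
E
```

```text
time: 21.73
tcp_pos: [650.7, 261.8, 194.3]
ee_rot: [0.401, -3.115, 0.0]
wrist_force: [0.2, 1.0, 0.1]
opening: 85.4
grasp_force: 0.0
time: 22.15
tcp_pos: [652.4, 262.1, 335.9]
ee_rot: [-0.4, 3.109, 0.003]
wrist_force: [1.3, -0.2, -0.3]
opening: 85.4
grasp_force: 0.0
time: 22.4
tcp_pos: [650.3, 261.8, 328.1]
ee_rot: [0.4, -3.114, 0.001]
wrist_force: [0.3, -0.1, -1.2]
opening: 85.4
grasp_force: 0.0
[650.24553235 261.69234656 327.78831497]
w 235 [197.5 652.  262. ]
w 239 [221.7 652.  262. ]
w 243 [227.5 651.  262. ]
w 247 [198.3 650.  262. ]
w 251 [192. 647. 261.]
side [193.2 654.  260. ] [ 44.2 653.  258. ]
0.94 [171.6, 232.6, 205.9, 275.0]
133 [190.3 283.2]
178 [188.5 266.6]
243 [185.9 241.4]
```

Seated: rim fit at z 243 is on-axis. Now go over the lever pad with fingers shut and align the yaw.

```bash
python3 -m inch '[[100,24.8,-24.8,0,0,0,0],[60,24.8,-24.8,0,0,0,0],[0,24.8,-24.8,0,0,0,0],[0,24.8,-24.8,0,0,0,0],[0,24.6,-24.8,0,0,0,0]]'; python3 -m inch '[[0,0,0,20,0,0,6],[0,0,0,30,0,0,6],[0,0,0,20,0,0,6],[0,0,0,0,0,0,6],[0,0,0,0,0,0,5.8]]'; python3 -m inch '[[0,0,0,0,0,0,0],[0,0,0,0,0,0,0],[0,0,0,0,0,0,0]]'
python3 - <<'E'
from h import *
f=grab_frame("wrist");np.savez("w11",**f);s=observe();print(s["tcp_pos"],s["opening"],Ro.from_rotvec(s["ee_rot"]).as_matrix().round(3).tolist())
g=f["img"].max(2);print("exp pad",proj(f,[561.8,110.1,183]).round(1))
yw=-.264;X=np.array([np.cos(yw),np.sin(yw),0]);Y=np.array([-np.sin(yw),np.cos(yw),0]);H=np.array([605.8,98.2,0])+68.4*X+[0,0,120]
L=-X*np.cos(.45)+np.array([0,0,np.sin(.45)]);N=X*np.sin(.45)+np.array([0,0,np.cos(.45)])
c=H+130*L+7*N;print("pad",c.round(1));print([proj(f,c+a*L+b*Y).round().tolist() for a,b in((20,22),(20,-22),(-20,-22),(-20,22))])
for q in("lever_pad","lever"):
    for d in spotter.masks_of(q,"wrist")[:2]:
        v,u=np.nonzero(d["region"]);print(q,d["p"],np.round(d["extent"]),u.mean().round(1),v.mean().round(1))
for v in range(130,290,10):print(v,' '.join('%3d'%g[v,u] for u in range(220,345,6)))
E
```

```text
time: 22.97
tcp_pos: [561.2, 109.2, 328.7]
ee_rot: [0.401, -3.115, 0.001]
wrist_force: [-0.4, -0.4, 0.6]
opening: 38.9
grasp_force: 0.0
time: 23.38
tcp_pos: [561.2, 109.9, 257.3]
ee_rot: [-0.422, -3.11, 0.004]
wrist_force: [0.3, -0.4, 0.8]
opening: 0.4
grasp_force: 0.0
time: 23.63
tcp_pos: [562.4, 110.6, 259.5]
ee_rot: [-0.409, -3.115, 0.0]
wrist_force: [0.3, 0.3, -0.5]
opening: -0.2
grasp_force: 0.0
[562.43083162 110.63122833 259.59969537] -0.1693003365416136 [[-0.966, 0.259, -0.0], [0.259, 0.966, 0.0], [0.0, 0.0, -1.0]]
exp pad [279.4 208.4]
pad [561.8 110.1 182.8]
[[307.0, 189.0], [251.0, 189.0], [254.0, 226.0], [305.0, 226.0]]
lever_pad 0.93 [251. 184. 310. 248.] 279.3 207.7
lever 0.84 [251. 186. 308. 245.] 279.4 208.1
130 253 253 253 253 253 192 185 183 179 169 159 157 164 187 191 185 176 171 168 187 252
140 254 254 213 208 121 109 106 108 106 105 106 105 104 103 104 102 100  99 101 161 195
150 252 252 210 106 108 108 109 107 104 108 108 106 106 104 104 100 104 103 102 189 194
160 252 252 212 106 105 106 107 105 107 105 106 104 103 106 105 103 103 103 104 190 193
170 251 250 208
[... 340 characters left out ...]
 251 251 183 203 201 201  18  16  17  17  18  18  20  18  17 113 198 197 195 196 192
220 250 250 176 203 203 200  16  19  17  18  15  16  17  17  23  64 149 192 196 196 194
230 247 249 176 198 198 198 196 197 196 220 223 203 194 192 195 103 189 193 194 193 196
240 252 253 181 197 196 198 194 196 193 222 222 196 195 193 195 186 201 192 195 197 193
250 253 252 209 195 197 194 194 107 103  96  17  93  94 104 198 191 238 192 194 195 196
260 252 253 237 196 195 197  22  23  98  97  18  93  98  25  21  51 233 195 192 194 195
270 251 251 245 193 194  91  25  21  97  98  20  92  97  57  22  23 190 194 194 194 196
280 249 248 246 192 193  22  24  25  27 127  27 104  58  22  23  24 151 197 194 192 194
```

The pad matches the prediction within 1–2 px (251–307, 187–226). Press down along the arc.

```bash
python3 -m inch '[[0,0,0,20,0,0,0],[0,0,0,25,0,0,0],[0,0,0,15,0,0,0],[0,0,0,4,0,0,0],[0,0,0,0,0,0,0]]'; python3 -m inch '[[0,2.5,0,9,0,0,0],[0,2.5,0,9,0,0,0],[0,2.5,0,9,0,0,0],[0,2.5,0,9,0,0,0],[0,1.5,0,6.5,0,0,0]]'; python3 -m inch '[[0,1.5,0,6.5,0,0,0],[0,1.2,0,6.5,0,0,0],[0,0.8,0,6,0,0,0],[0,0,0,5,0,0,0],[0,0,0,5,0,0,0]]';  python3 -m inch '[[0,0,0,4,0,0,0],[0,0,0,3,0,0,0],[0,0,0,2,0,0,0],[0,0,0,0,0,0,0],[0,0,0,0,0,0,0]]'; python3 -c "
from h import *
s=observe();print(s['tcp_pos'],s['wrist_force'],togo([546.7,114.2,108.7]))"
```

```text
time: 24.2
tcp_pos: [561.9, 110.3, 194.7]
ee_rot: [-0.413, -3.113, 0.002]
wrist_force: [0.5, -0.1, 0.7]
opening: 0.1
grasp_force: 0.0
time: 24.62
tcp_pos: [550.9, 113.8, 152.7]
ee_rot: [0.413, 3.114, 0.0]
wrist_force: [-1.1, 0.8, 4.3]
opening: 0.0
grasp_force: 2.1
time: 25.03
tcp_pos: [547.7, 114.5, 123.8]
ee_rot: [-0.414, -3.114, 0.0]
wrist_force: [-3.0, 1.0, 5.3]
opening: -0.3
grasp_force: 2.6
time: 25.45
tcp_pos: [547.9, 114.4, 115.0]
ee_rot: [-0.414, -3.114, 0.0]
wrist_force: [-1.9, 0.8, 2.5]
opening: -0.1
grasp_force: 1.4
[547.85704637 114.4159476  114.97451699] [-1.93723274  0.77972922  2.52632358] [ 1.1 -0.5  6.3]
```

```bash
for i in 1; do python3 -m inch '[[0,0.3,0,2,0,0,0],[0,0,0,0,0,0,0],[0,0,0,0,0,0,0]]'; python3 -m inch '[[0,0.3,0,2,0,0,0],[0,0,0,0,0,0,0],[0,0,0,0,0,0,0]]'; python3 -m inch '[[0,0.3,0,1.3,0,0,0],[0,0,0,0,0,0,0],[0,0,0,0,0,0,0]]'; done
python3 - <<'E'
from h import *
s=observe();print(s["tcp_pos"],s["wrist_force"])
yw=-.264;X=np.array([np.cos(yw),np.sin(yw),0]);Y=np.array([-np.sin(yw),np.cos(yw),0]);H=np.array([605.8,98.2,0])+68.4*X+[0,0,120]
from scipy.optimize import brentq
F={n:grab_frame(n) for n in("side","top","wrist")}
for n,f in F.items():
    for q in("lever_pad","lever"):
        for d in spotter.masks_of(q,n)[:1]:
            v,u=np.nonzero(d["region"]);print(n,q,round(d["p"],2),np.round(d["extent"],1),u.mean().round(1),v.mean().round(1))
    for a in(.5,.6,.7):
        b=.45-a;L=-X*np.cos(b)+np.array([0,0,np.sin(b)]);N=X*np.sin(b)+np.array([0,0,np.cos(b)]);c=H+130*L+7*N
        P=np.array([proj(f,c+i*L+j*Y+k*N) for i in(-20,20) for j in(-22,22) for k in(0,-10)]);print(n,a,P.min(0).round(1),P.max(0).round(1))
E
```

```text
time: 25.7
tcp_pos: [547.8, 114.5, 113.2]
ee_rot: [0.414, 3.114, 0.0]
wrist_force: [-1.4, 0.1, 3.1]
opening: 0.0
grasp_force: 1.4
time: 25.95
tcp_pos: [547.5, 114.6, 111.2]
ee_rot: [0.414, 3.114, -0.0]
wrist_force: [-0.9, -0.3, 3.5]
opening: -0.1
grasp_force: 1.6
time: 26.2
tcp_pos: [547.3, 114.7, 109.9]
ee_rot: [0.414, 3.114, 0.0]
wrist_force: [0.1, -2.0, 3.4]
opening: -0.1
grasp_force: 1.7
[547.32615332 114.71041984 109.92176139] [ 0.1338925  -1.95807872  3.36673308]
side lever_pad 0.89 [216.8 241.  272.7 267.5] 246.6 254.3
side 0.5 [249.6 256.4] [274.5 275.1]
side 0.6 [249.2 260.1] [274.3 279.9]
side 0.7 [248.6 263.5] [273.6 284.3]
top lever_pad 0.84 [211.9 166.3 231.  236.4] 220.4 189.4
top lever 0.81 [213.4 165.5 229.  234.1] 220.6 188.8
top 0.5 [200.1 215.4] [223.1 236.5]
top 0.6 [201.4 215.3] [223.9 236.3]
top 0.7 [202.9 214.6] [224.8 235.6]
wrist lever_pad 0.56 [234.3 222.2 323.4 350.4] 275.5 249.3
wrist lever 0.8 [231.9 220.  324.3 348.9] 274.8 247.4
wrist 0.5 [237.9 209. ] [319.1 281.5]
wrist 0.6 [241.4 205.5] [316.  273.2]
wrist 0.7 [244.4 204.8] [313.4 267.4]
```

Run:
```python
from h import *
f=grab_frame("wrist");g=f["img"].max(2)
for v in range(185,330,7):print(v,' '.join('%3d'%g[v,u] for u in range(210,352,6)))
s=grab_frame("side");g=s["img"].max(2);print("side")
for v in range(225,300,4):print(v,' '.join('%3d'%g[v,u] for u in range(212,300,4)))
p=observe()["tcp_pos"];print(proj(f,p),proj(s,p))
```

```text
185 112 113 114 115 111 115 114 114 113 114 115 114 115 111 114 113 112 108 109 109 109 113 108 110
192 113 112 113 115 111 112 113 113 113 116 112 115 116 114 112 108 108 109 113 108 110 109 111 108
199 114 114 113 114 112 112 113 114 114 113 115 111 114 115 115 111 111 112 111 110 110 108 110 109
206 116 116 112 112 113 115 114 112 112 111 112 111 114 114 114 112 111 110 112 111 113 111 108 112
213 214 215 215 216 213 113 113 114 112 113 116 115 112 111 111 110 112 111 112 112 108 207 207 205
220 213 215 214 215 211 212 115 113 112 113 113 114 115 112 113 112 112 111 111 111 204 204 207 205
227 214 213 214 213 198  20  20  18  18  19  19  17  20  21  19  19  18  20  20 205 208 207 206 207
234 215 212 214 213  83  23  21  21  20  20  18  20  20  20  23  20  21  20  19 206 209 211 209 205
241 214 218 214 211 144  20  22  23  19  20  21  19  18  22  21  21  19  22  17 206 208 208 208 205
248 213 215 211 215 195  19  19  21  20  20 107 106  22 104 106  19  20  22  20 138 208 204 205 206
255 212 209 216 213 198  19  20  20  23  23 106 105  22 104 106  23  22  20  20 111 203 208 205 202

[... 2108 characters left out ...]

273 162  89  51  89 100  77 100 132 164 160 163 164 163 163 163 233 235 240 241 224 235 238
277 161 162 167 145 161 155  34 105 118 165 162 163 163 163 163 164 165 241 230 233 239 242
281 160 161 160 164 159 158 165 152  89  83 156 162 162 164 164 169  92  85 159 244 237 237
285 164 162 162 162 159 164 162 119 165 165  82  83  85  86  86  88  87  89 119 146 241 240
289 161 160 160 160 162 162 143  86 114 160 166  88  88  87  86  88  89  88  93  87 240 244
293 163 163 163 162 161 159 159 162 160 163  84  84  86  88  87  86  88  89  89  87 249 240
297 159 161 159 157 159 157 158 158 161 160  82  86  84  87  87  91  89  86  88  97 241 242
[279.95609709 242.77931949] [261.67190817 267.50779105]
```

```bash
cat > lev.py <<'E'
from h import *
yw=-.264;X=np.array([np.cos(yw),np.sin(yw),0]);Y=np.array([-np.sin(yw),np.cos(yw),0]);H=np.array([605.8,98.2,0])+68.4*X+[0,0,120]
def pts(f,a):
    b=.45-a;L=-X*np.cos(b)+np.array([0,0,np.sin(b)]);N=X*np.sin(b)+np.array([0,0,np.cos(b)]);c=H+130*L+7*N
    return c.round(),[proj(f,c+i*L+j*Y+k*N).round().tolist() for i,j,k in((20,22,0),(20,-22,0),(20,22,-10),(-20,22,0),(-20,-22,0))]
E
python3 - <<'E'
from lev import *
f=grab_frame("wrist");s=grab_frame("side")
for a in(0.2,.3,.4,.5,.6):print(a,*pts(f,a),"S",pts(s,a)[1])
im=cv2.imread("pics/side0.png")[:,:,::-1];g=im.max(2);S=dict(s)
print("rest S",pts(s,0)[1])
for v in range(222,256,3):print(v,' '.join('%3d'%g[v,u] for u in range(236,290,3)))
E
```

```text
0.2 [552. 113. 159.] [[332.0, 258.0], [224.0, 259.0], [328.0, 244.0], [325.0, 325.0], [232.0, 326.0]] S [[260.0, 255.0], [272.0, 247.0], [261.0, 259.0], [248.0, 252.0], [260.0, 244.0]]
0.3 [549. 114. 146.] [[327.0, 237.0], [229.0, 238.0], [324.0, 227.0], [322.0, 307.0], [235.0, 307.0]] S [[261.0, 261.0], [274.0, 252.0], [262.0, 264.0], [249.0, 257.0], [261.0, 249.0]]
0.4 [547. 114. 133.] [[323.0, 223.0], [234.0, 223.0], [320.0, 216.0], [320.0, 293.0], [238.0, 293.0]] S [[262.0, 266.0], [274.0, 258.0], [262.0, 270.0], [249.0, 261.0], [262.0, 253.0]]
0.5 [546. 114. 120.] [[319.0, 213.0], [238.0, 213.0], [317.0, 209.0], [317.0, 281.0], [240.0, 282.0]] S [[262.0, 272.0], [275.0, 263.0], [262.0, 275.0], [250.0, 265.0], [262.0, 256.0]]
0.6 [547. 114. 107.] [[316.0, 207.0], [241.0, 208.0], [314.0, 206.0], [315.0, 273.0], [242.0, 273.0]] S [[262.0, 277.0], [274.0, 268.0], [262.0, 280.0], [250.0, 268.0], [262.0, 260.0]]
rest S [[256.0, 243.0], [269.0, 235.0], [257.0, 247.0], [244.0, 244.0], [257.0, 236.0]]
222 232 233 200 159 167 171 174 172 168 156 141 167 173 175 165 150 215 236
225 234 232 236 157 169 172 176 170 167 151 208 144 141 145 144 148 239 231
228 232 229 230 155 168 172 175 172 164 152 228 234 236 238 233 236 233 230
231 230 229 232 149 168 173 173 171 163 144 234 193 233 178 190 238 230 226
234 231 225 226 144 168 172 172 172 165 141 147 239 141 122 121 230 227 223
237 226 225 231 127 166 174 175  85  71  71  67 235 235 236 235 230 222 220
240 232 232 225 208 180  87  52  58  62  59 129 237 238 230 234 222 224 214
243 171 145 143 130  46  46  50  50  61 221 236 237 230 236 222 226 217 222
246 161 178 222 200  57  79  96 139 237 234 239 231 237 225 226 219 220 224
249 128 221 225 207 223 236 241 231 233 240 230 236 226 228 223 217 222 231
252 132 143 211 222 234 240 231 234 238 232 238 228 231 224 214 223 229 230
255  96 134 229 234 234 234 235 236 234 239 228 232 224 214 221 227 233 228
```

Both cameras put the lever at about 0.40, the second notch, and the force agrees: it was easing at 115 and is now rising. So the effective fingertip sits higher than the TCP reading. I'll keep pressing in small steps and track the pad by image.

```bash
python3 -m inch '[[0,0,0,2,0,0,0],[0,0,0,2,0,0,0],[0,0,0,0,0,0,0]]'; python3 -m inch '[[0,0,0,2,0,0,0],[0,0,0,2,0,0,0],[0,0,0,0,0,0,0]]'; python3 -m inch '[[0,0,0,2,0,0,0],[0,0,0,2,0,0,0],[0,0,0,0,0,0,0]]'
cat >> lev.py <<'E'
def look():
    f=grab_frame("wrist");g=f["img"].max(2);s=observe()
    print("tcp",s["tcp_pos"].round(1),"F",s["wrist_force"].round(1))
    v0=[int(np.nonzero(g[180:290,u]<60)[0][0])+180 for u in(255,260,300,305)]
    r=v0[1]+8;d=np.nonzero(g[r,215:345]<60)[0]+215;print("near edge v",v0,"u range",d.min(),d.max())
    for a in np.arange(.35,.76,.05):
        P=pts(f,a)[1];print(round(a,2),P[0],P[1],end=" | ")
    print()
E
python3 -c "
from lev import *
look()"
```

```text
time: 27.1
tcp_pos: [546.9, 114.8, 105.4]
ee_rot: [-0.414, -3.114, 0.0]
wrist_force: [0.1, -0.6, 4.7]
opening: 0.0
grasp_force: 2.5
time: 27.35
tcp_pos: [546.5, 114.9, 101.5]
ee_rot: [-0.414, -3.113, 0.0]
wrist_force: [-1.5, 0.3, 6.4]
opening: 0.1
grasp_force: 3.1
time: 27.6
tcp_pos: [546.4, 114.9, 97.5]
ee_rot: [-0.414, -3.113, 0.0]
wrist_force: [-2.7, 0.4, 6.6]
opening: -0.1
grasp_force: 3.3
tcp [546.4 114.9  97.6] F [-2.7  0.2  6.7]
near edge v [223, 223, 223, 223] u range 235 321
0.35 [329.0, 240.0] [227.0, 241.0] | 0.4 [326.0, 233.0] [230.0, 233.0] | 0.45 [324.0, 226.0] [232.0, 227.0] | 0.5 [322.0, 221.0] [235.0, 222.0] | 0.55 [320.0, 218.0] [237.0, 218.0] | 0.6 [319.0, 215.0] [239.0, 215.0] | 0.65 [317.0, 213.0] [241.0, 213.0] | 0.7 [316.0, 211.0] [242.0, 212.0] | 0.75 [314.0, 211.0] [244.0, 211.0] |
```

```bash
python3 -m inch '[[0,0,0,2,0,0,0],[0,0,0,2,0,0,0],[0,0,0,0,0,0,0]]'; python3 -m inch '[[0,0,0,2,0,0,0],[0,0,0,1,0,0,0],[0,0,0,0,0,0,0]]'; python3 -m inch '[[0,0,0,2,0,0,0],[0,0,0,0,0,0,0],[0,0,0,0,0,0,0]]';python3 -m inch '[[0,0,0,2,0,0,0],[0,0,0,0,0,0,0],[0,0,0,0,0,0,0]]'
python3 -c "
from lev import *
look()"
```

```text
time: 27.9
tcp_pos: [546.3, 114.9, 93.4]
ee_rot: [-0.414, -3.113, 0.0]
wrist_force: [-3.4, 0.5, 4.5]
opening: 0.2
grasp_force: 2.7
time: 28.15
tcp_pos: [546.4, 114.8, 90.4]
ee_rot: [-0.414, -3.113, 0.0]
wrist_force: [-4.6, 1.4, 4.8]
opening: 0.1
grasp_force: 2.3
time: 28.4
tcp_pos: [546.6, 114.8, 88.6]
ee_rot: [-0.414, -3.113, 0.0]
wrist_force: [-3.2, 0.7, 4.6]
opening: -0.4
grasp_force: 2.2
time: 28.65
tcp_pos: [546.9, 114.7, 86.7]
ee_rot: [-0.414, -3.114, 0.0]
wrist_force: [-4.0, 1.0, 3.2]
opening: 0.2
grasp_force: 2.2
tcp [546.9 114.7  86.7] F [-4.2  0.8  3.1]
near edge v [222, 222, 222, 222] u range 236 320
0.35 [333.0, 249.0] [223.0, 249.0] | 0.4 [330.0, 240.0] [226.0, 240.0] | 0.45 [328.0, 233.0] [229.0, 233.0] | 0.5 [325.0, 227.0] [231.0, 227.0] | 0.55 [323.0, 223.0] [234.0, 223.0] | 0.6 [321.0, 219.0] [236.0, 220.0] | 0.65 [319.0, 217.0] [238.0, 217.0] | 0.7 [318.0, 216.0] [240.0, 216.0] | 0.75 [316.0, 215.0] [242.0, 215.0] |
```

```bash
python3 -m inch '[[0,0,0,1.5,0,0,0],[0,0,0,0,0,0,0],[0,0,0,0,0,0,0]]'; python3 -c "
from h import *
import cv2
for i in range(4):
  grab_frame('side');print(observe()['wrist_force'].round(1))"
python3 -m inch '[[0,0,0,1.5,0,0,0],[0,0,0,0,0,0,0],[0,0,0,0,0,0,0]]'
python3 - <<'E'
from lev import *
for i in range(4):
  s=grab_frame('side');print(observe()['wrist_force'].round(1))
look()
g=s["img"].max(2)
for a in(.5,.55,.6,.65,.7):print(a,pts(s,a)[1])
for v in range(256,292,2):print(v,' '.join('%3d'%g[v,u] for u in range(240,284,2)))
E
```

```text
time: 28.95
tcp_pos: [547.1, 114.7, 85.3]
ee_rot: [-0.414, -3.114, 0.0]
wrist_force: [-3.7, 1.1, 3.5]
opening: -0.4
grasp_force: 2.3
[-2.4  1.5  4.4]
[-4.3  1.2  4.8]
[-3.5  1.2  3. ]
[-4.5  1.3  4.2]
time: 29.4
tcp_pos: [547.1, 114.7, 83.8]
ee_rot: [0.414, 3.114, -0.0]
wrist_force: [-3.4, 0.3, 4.3]
opening: -0.2
grasp_force: 2.5
[-2.9 -0.1  4.9]
[-2.7  1.   4.3]
[-1.7 -0.6  5.9]
[-3.6  0.2  4.2]
tcp [547.1 114.7  83.9] F [-3.4  0.7  4.4]
near edge v [222, 222, 222, 222] u range 236 320
0.35 [334.0, 251.0] [221.0, 251.0] | 0.4 [331.0, 242.0] [225.0, 242.0] | 0.45 [328.0, 235.0] [228.0, 235.0] | 0.5 [326.0, 229.0] [230.0, 229.0] | 0.55 [324.0, 224.0] [233.0, 224.0] | 0.6 [322.0, 221.0] [235.0, 221.0] | 0.65 [320.0, 218.0] [237.0, 218.0] | 0.7 [318.0, 217.0] [239.0, 217.0] | 0.75 [317.0, 216.0] [241.0, 216.0] | 
0.5 [[262.0, 272.0], [275.0, 263.0], [262.0, 275.0], [250.0, 265.0], [262.0, 256.0]]
0.55 [[262.0, 274.0], [274.0, 266.0], [262.0, 278.0], [250.0, 266.0], [262.0, 258.0]]
0.6 [[262.0, 277.0], [274.0, 268.0], [262.0, 280.0], [250.0, 268.0], [262.0, 260.0]]
0.65 [[262.0, 279.0], 
[... 1104 characters left out ...]
 169 119  31  17  87 170 167 165 166 165 200 244 242 240
278 100  85  88 119 168 162 163 162 165 169 154 149 169 164 164 164 165 165 167 170 205 237
280 137  89  83  82 112 158 165 162 163 164 165 163 163 167 166 166 168 166  90  84 115 163
282 151 166 148 103  82  83 111 161 165 164 167 168 163 159 159 116 118  86  87  86  87  86
284 146 165 163 164 146  81  85  86 115 116 118  86  85  84  88  85  88  86  88  86  89  93
286 108  82 159 162 167 153 103  86  86  85  87  86  88  87  88  87  87  86  87  87  91  84
288 103  81 159 163 163 165 125  86  85  88  88  87  87  89  89  87  86  88  89  88  86  89
290  80  88  87 164 163 164  83  89  87  84  87  86  87  87  88  89  88  89  87  87  88  94
```

All three cues (wrist ≈0.59, side ≈0.58, force at its local minimum) agree on notch 3. One last check on the stack, then hand in.

Run:
```python
from h import *
f=grab_frame("side");print(fitcirc(f,652,262,243,span=8))
for d in spotter.masks_of("tall_strainer","side")[:1]:print(d["p"],d["extent"])
print(observe()["tcp_pos"],observe()["time"]);print(manip.finish_job())
```

```text
[269. 654. 258.]
0.74 [171.0, 231.8, 203.6, 277.5]
[547.139452   114.73747697  83.88579596] 29.75
the job is handed in; nothing more can be done
None
```

I handed the job in at 29.8 s with both strainers nested and seated in the pot, and the arm holding the lever down at the third notch (about 0.59 rad estimated, not directly measured). My first grasp of the short strainer slipped and shifted it a few millimetres before I re-gripped it.

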